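# Seat the cover plate and hold the cam lift at its top

### The arm

A 6-joint arm with a two-finger parallel gripper is mounted at the origin on the work surface. World frame = base frame: x ahead of the robot, y to its left, z up, the work surface at z = 0. Lengths are in m, angles in degrees, forces in N, time in s.
With the tool pointing down it reaches from about 0.25 to 0.725 m from the base axis. Payload 9.7 kg.
Tool frame: the origin (TCP) lies midway between the tips of the shut fingers; the grasp point (between the pads) lies bot.hold_point_z behind it (bot.hold_point_z is the distance from the TCP to the grasp point, in m); z points along the fingers, y is the line along which they close (so a half turn about z gives the same grasp; the last joint's range is limited). The gripper opens to 85 mm and grips with 20 to 120 N. Pads are 22 mm wide; open, the fingers measure 114 mm over their backs; the gripper's body (76 mm by 85 mm) begins 54 mm behind the grasp point. The pads swing forward as they close: fully open they stand 13 mm farther back than shut.
Start: joints at [65.833, 4.979, 10.078, 95.1, 0, 90], TCP at [0.225, 0.502, 0.231] pointing down, gripper open.
Joint ranges: [-179.16, 179.16], [-48.56, 103.87], [-65.8, 70.77], [-126.05, 130.52], [-82.76, 87.17], [-180, 180]. Speed limits (degrees/s): [127.2, 127.2, 147.25, 180, 180, 180].

### API

Orientations are given as [roll, pitch, yaw] about the fixed x, y, z axes, in that order (R = Rz(yaw) Ry(pitch) Rx(roll)).
In Python, from workcell import bot, camera, camera_model, ticket gives the robot as it stands.
- The arm moves only by the tool send_rows, never from a script. Its argument "targets" is text: rows parted by semicolons, each of 5 numbers parted by spaces: the shift along the tool's x, y, z in mm, then the turn about the tool's z in degrees, then the closure in counts, from 0 (fully open) to 255 (shut). A call has 1 to 20 rows; each row is the pose to reach, as a shift and turn from the pose commanded when the call began, along the tool's axes at that moment; what a row does not reach only later rows make up. A row lasts 1/8 s, in which the tool goes at most 62.5 mm and 10.7 degrees, less where a joint would pass 70% of its speed; a pose out of reach is approached as far as the arm can. A call with a gripper value outside its range is refused whole. The fingers move at their own pace and stop on an object; "newtons" is the grip in N (left out, the last holds). Time passes only in rows, so rows that repeat a pose let the fingers close. It gives the time, the measured TCP pose, the force, the opening and the grip force at its end, in the units of the state.
- bot.get_obs(): the state, without advancing time (a new reading comes with each control period).
- camera(name): name is "scene" or "top" or "wrist"; returns the picture (420x560x3 uint8, blue, green, red); there is no depth.
- camera_model(name): a dict with "K" (3x3 intrinsics, pixels), "pose" (4x4, takes a point from camera to world coordinates); the wrist camera has in their place "T_tool_cam" (4x4, takes a point from camera to tool coordinates, whose origin is the TCP and whose axes are the flange's). Camera axes: x right, y down, z forward; pixel columns grow to the right and rows downward; lengths in m; the calibration is good to about 2 mm. A picture is of the moment at which its call begins: read the wrist's pose just before it. camera_model takes no time and is no camera call.
- ticket.job_done(): hands the job in; it is judged then, once.
The state is a dict: "time": time; "q": joint angles; "qd": joint speeds; "joint_efforts": joint torques, N m; "ee_pos": TCP position; "tcp_rot": TCP orientation; "wrist_force": force on the tool from outside, world axes, zero at the start; "torque": the same for the moment, N m; "opening": finger opening in m; "grasp_force": force on a finger pad.
Only numpy, scipy, OpenCV 4.12 (cv2) and the standard library are available. Lean on these libraries where they do the work, as an engineer would, in place of code of your own. Each camera call takes 0.05 s, during which the arm holds its last target. There are 200 camera calls.

### The job

On the test fixture, with the cam lever still down, press the propped-up end of the cover plate down until the plate sits level in its nest. Then swing the lever up by its black grip until it stands upright, where the cam lifts the stage to its highest point, without carrying it over the top. It springs back if let go, so finish while still holding it there, and leave the other things on the bench alone.

Things in the scene. Friction and masses are not known exactly. Their poses are not given: they have to be found in the camera images.
- fixture: cam lift fixture, fixed to the bench, place and yaw vary: grey base plate 300 x 290 x 12 mm, white lift stage 120 x 100 mm over its middle, a dial gauge on a post at x -115, y +105 mm (152 mm high). Origin: on the table under the middle of the stage, z up. The lever's shaft runs along its y; the lever is on its -y side. A wrench, a weight and a flange lie on the base plate
- nest (a point): middle of the nest floor, the top of the lift stage (axes as the fixture). It starts straight above the fixture's origin, 88 mm over the table. The stage rides level on two 10 mm eccentrics: at lever angle a it has risen 10 mm x sin(a) and moved 10 mm x (1 - cos(a)) towards the fixture's -x, so at the top it is 98 mm over the table
- cover_center (a point): centre (half-way through) of the cover plate, a loose aluminium slab 100 x 80 x 6 mm, about 160 g, in a shallow nest on the stage (2 mm play, rim 2 mm below the plate's top). x along its 100 mm side, z normal. At the start its +x end rests on a stiff pin 9 mm out of the nest floor (slope 0.11 rad). Seated with the stage down, its top face is 94 mm above the table
- cover_press (a point): point on the plate's top face, mid-width, 35 mm from its centre towards the propped-up +x end, above the pin. The pin slides down under about 5 N and stays down; pressing this point down about 9 mm seats the plate on the rigid nest floor. 10 N is plenty
- cam_lever (a joint): lever angle in rad: 0 = level, pointing to the fixture's +x, on its stop (start); grows as it swings up; 1.571 = upright, highest lift (lift = 10 mm x sin(angle)); beyond, it goes over the top towards -x and the stage sinks (limit 2.6). A spring pulls it back to 0: about 0.27 N m at 0 and 0.54 N m upright (5 N at the grip); weight adds about 0.2 N m when level
- crank_grip: middle of the lever's grip: black square sleeve, 18 x 18 mm, 64 mm long, along the fixture's y, spinning freely (flats upright at the start). In the fixture's axes: x = 100 mm x cos(angle), y = -107 mm, z = 60 mm + 100 mm x sin(angle). The steel lever bar (8 mm thick) is at y = -63 mm, so the sleeve can be pinched from above at every angle, fingers closing along the fixture's x. Its own orientation means nothing
- weight: 300 g steel calibration weight, 36 mm wide and 56 mm tall, standing on the fixture's base plate (origin: underside centre); a bystander
- wrench: steel wrench 130 mm long lying on the fixture's base plate; a bystander
- flange: aluminium square flange 50 x 50 x 10 mm with a hole, lying on the fixture's base plate (origin: underside centre); a bystander
- beaker: steel beaker, 72 mm wide, 95 mm tall, standing on the table; a bystander
- flask: white plastic bottle, 60 mm wide, 150 mm tall, standing on the table; a bystander
Not all that is in view belongs to the job. Leave any red or yellow look-alike of the part that bears cover_center alone.

How it is judged (in metres and radians):
On the way, in this order (a step that is already met when the one before it is completed fails the run):
1. the cover plate is pressed level in its nest with the lever still down (angle between cover_center's own z axis and vertical below 0.03 rad and x of cover_center in the frame of nest between -0.006 and 0.006 m and y of cover_center in the frame of nest between -0.006 and 0.006 m and z of cover_center in the frame of nest below 0.0055 m and value of joint cam_lever below 0.15 rad), for 0.2 s.
2. the lever is upright, the stage at its highest, the plate level on it, and the robot holds the lever (value of joint cam_lever between 1.431 and 1.711 rad and angle between cover_center's own z axis and vertical below 0.03 rad and x of cover_center in the frame of nest between -0.006 and 0.006 m and y of cover_center in the frame of nest between -0.006 and 0.006 m and z of cover_center in the frame of nest below 0.0055 m and height (world z) of nest above 0.0975 m and contact force between any of the fingers, the arm and cam_lever above 1 N), for 0.3 s.
At the end, for the whole second after the job is handed in: the robot touches the cam lever with over 1 N and keeps it still within 0.14 rad (8 degrees) of upright, so the stage is at its highest (nest floor over 97.5 mm above the table); the cover plate lies level (0.03 rad) on the nest floor, within 6 mm of its middle (all of step 2 and velocity of joint cam_lever between -0.1 and 0.1 rad/s); the arm keeps its last pose, push and grip.
It fails at once if the lever is carried over the top (more than 0.35 rad past upright) (value of joint cam_lever above 1.92 rad).
It fails at once if a bystander is pushed or knocked over (moved more than 40 mm) (distance of any of weight, wrench, flange, beaker, flask from where it was at the start of the episode above 0.04 m).
It also fails if it takes over 48 s, if anything falls off the work surface, if the arm or the gripper's body presses on something with over 40 N, if the wrist force passes 120 N, or if a joint passes its speed limit or range.

## Working session

There is one attempt and no reset: what is moved stays moved. The work goes in short steps, Python scripts to look and compute and a tool call to move; the robot and the scene stay as the last step left them, time stands still between calls to the robot, and variables do not carry over. Pictures are saved under pics/ and viewed, at most 10 in all, crops included, and the job is handed in when it is done.

Besides the shell and the picture viewer there is one more tool, called after "Request:" in YAML: its name, and indented under it one key for each argument. send_rows: Moves the arm, as the interface text tells. Its arguments: {"type":"object","properties":{"targets":{"type":"string"},"newtons":{"type":"number"}},"required":["targets"]}

```bash
mkdir -p pics; python3 - <<'E'
from workcell import bot,camera,camera_model
import cv2,numpy as np
np.set_printoptions(precision=4,suppress=True)
o=bot.get_obs();print({k:o[k] for k in('time','ee_pos','tcp_rot','opening','wrist_force')},bot.hold_point_z)
for n in('top','scene'):
    cv2.imwrite(f'pics/{n}0.png',camera(n)); m=camera_model(n);print(n,m['K'],m['pose'])
print(camera_model('wrist'))
E
```

```text
{'time': 0.0, 'ee_pos': array([0.2251, 0.5016, 0.2306]), 'tcp_rot': array([-179.9236,    0.0004,  155.8298]), 'opening': 0.0853311940980267, 'wrist_force': array([-0.2321, -0.2303, -0.4751])} 0.0187
top [[472.0387   0.     273.2587]
 [  0.     472.0387 201.525 ]
 [  0.       0.       1.    ]] [[ 0.0253 -0.9949  0.098   0.3585]
 [-0.9996 -0.0261 -0.007   0.0253]
 [ 0.0095 -0.0977 -0.9952  1.4059]
 [ 0.      0.      0.      1.    ]]
scene [[389.3511   0.     277.0354]
 [  0.     389.3511 206.1225]
 [  0.       0.       1.    ]] [[-0.9018  0.2452 -0.3558  0.8553]
 [ 0.4319  0.5341 -0.7268  0.7499]
 [ 0.0118 -0.8091 -0.5876  0.693 ]
 [ 0.      0.      0.      1.    ]]
{'K': array([[305.4354,   0.    , 276.1372],
       [  0.    , 305.4354, 208.9988],
       [  0.    ,   0.    ,   1.    ]]), 'T_tool_cam': array([[ 0.0005, -0.9642, -0.2652,  0.0667],
       [ 1.    ,  0.0004,  0.0005,  0.0006],
       [-0.0004, -0.2652,  0.9642, -0.1427],
       [ 0.    ,  0.    ,  0.    ,  1.    ]])}
```

View pics/top0.png

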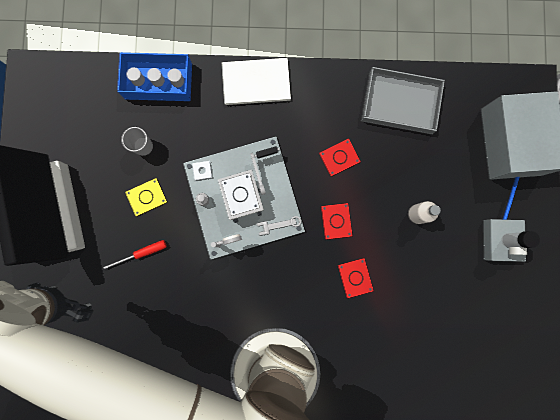

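View pics/scene0.png

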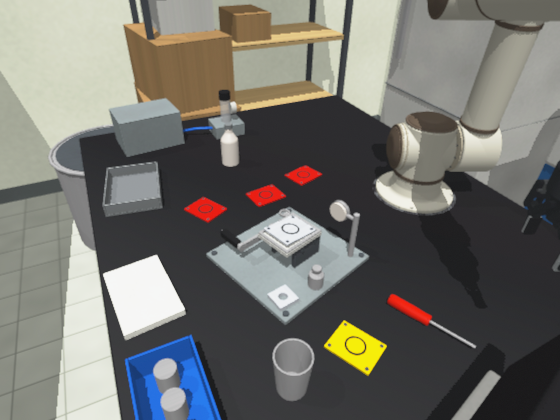

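The top view shows the fixture's base plate with corners near (183,163), (276,138), (304,233) and (211,259). The gauge is at about (228,240) and the black grip at (267,153), so the fixture's +x points up in the image. Cover candidates are the aluminium plate on the stage (240,194), the yellow plate (146,197), and the red plates (340,157), (337,221) and (356,278). The aluminium one fits because it lies in the nest on the fixture. I'll confirm it in a crop and compute the pose.

```bash
cat > h.py <<'E'
import numpy as np,cv2
from scipy.optimize import least_squares
from workcell import bot,camera,camera_model
np.set_printoptions(precision=4,suppress=True)
def cam(n,o=None):
    m=camera_model(n)
    if n!='wrist': return m['K'],m['pose']
    from scipy.spatial.transform import Rotation as R
    o=o or bot.get_obs();T=np.eye(4);T[:3,:3]=R.from_euler('xyz',o['tcp_rot'],degrees=True).as_matrix();T[:3,3]=o['ee_pos']
    return m['K'],T@m['T_tool_cam']
def ray(K,P,uv,z):
    d=P[:3,:3]@np.linalg.solve(K,[*uv,1]);return P[:3,3]+d*(z-P[2,3])/d[2]
def proj(K,P,X):
    c=K@(P[:3,:3].T@(np.asarray(X)-P[:3,3]));return c[:2]/c[2]
def fx(p,f):  # fixture pose (x,y,yawrad), fixture pt
    c,s=np.cos(p[2]),np.sin(p[2]);return np.array([p[0]+c*f[0]-s*f[1],p[1]+s*f[0]+c*f[1],f[2]])
E
python3 - <<'E'
from h import *
im=cv2.imread('pics/top0.png');K,P=cam('top')
a=cv2.cvtColor(im,cv2.COLOR_BGR2HSV)
g=cv2.cvtColor(im,cv2.COLOR_BGR2GRAY)
m=(g>75).astype(np.uint8);m[:,:175]=0;m[:,310:]=0;m[:130]=0;m[265:]=0
c=max(cv2.findContours(m,0,2)[0],key=cv2.contourArea);print(cv2.contourArea(c))
box=cv2.boxPoints(cv2.minAreaRect(cv2.convexHull(c)));print(box)
W=np.array([ray(K,P,b,0.012) for b in box]);print(W)
print(np.linalg.norm(np.diff(W,axis=0),axis=1))
ctr=W.mean(0)
e=[W[(i+1)%4]-W[i] for i in range(4)]
k=[np.degrees(np.arctan2(v[1],v[0])) for v in e];print(ctr,k)
yaw=min(k,key=abs);p=[ctr[0],ctr[1],np.radians(yaw)]
print('pose',ctr,yaw)
v=cv2.resize(im[125:270,170:320],None,fx=5,fy=4*1.0,interpolation=3) if 0 else cv2.resize(im[128:268,172:315],None,fx=4,fy=4,interpolation=cv2.INTER_CUBIC)
for f in [(0,0,.088),(.1,-.107,.06),(.15,-.145,.012),(.15,.145,.012),(-.15,.145,.012),(-.15,-.145,.012),(-.115,.105,.152)]:
    u=proj(K,P,fx(p,f));cv2.circle(v,tuple(int(t) for t in (u-[172,128])*4),4,(0,0,255),1)
cv2.imwrite('pics/c1.png',v)
E
```

```text
9642.0
[[181.2325 162.9904]
 [276.1401 135.0764]
 [304.4522 231.3376]
 [209.5446 259.2516]]
[[ 0.6041  0.2931  0.012 ]
 [ 0.6968  0.0119  0.012 ]
 [ 0.4097 -0.0787  0.012 ]
 [ 0.321   0.1978  0.012 ]]
[0.2961 0.301  0.2904]
[0.5079 0.106  0.012 ] [np.float64(-71.75283905587933), np.float64(-162.46997460792898), np.float64(107.7943183262174), np.float64(18.62059240219861)]
pose [0.5079 0.106  0.012 ] 18.62059240219861
```

View pics/c1.png

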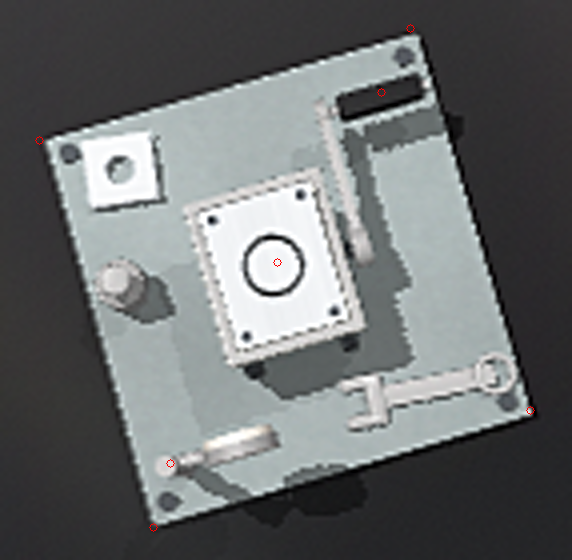

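The crop confirms the aluminium plate with the ring on the stage at crop (274,265). The wrench, weight and flange lie on the base plate. My fit is a few pixels off at the far corners, so I'll refit from the corners read here and solve the way over the stage.

```bash
cat > tgt.py <<'E'
from h import *
from scipy.spatial.transform import Rotation as R
p0=np.load('p.npy')
def move(goal,yaw,o=None):  # rows shift (mm) & turn from commanded pose, tool down
    o=o or bot.get_obs();M=R.from_euler('xyz',o['tcp_rot'],degrees=True)
    d=M.inv().apply(np.asarray(goal)-o['ee_pos'])*1000
    dz=[((o['tcp_rot'][2]-yaw)+90*0+180*k) for k in(-1,0,1)]
    print('shift',d,'turn options',dz,'q6',o['q'][5])
E
python3 - <<'E'
from h import *
K,P=cam('top')
F=[(.15,-.145,.012),(.15,.145,.012),(-.15,.145,.012),(-.15,-.145,.012),(.1,-.107,.069),(-.115,.105,.150)]
U=np.array([(418,35),(45,143),(153,525),(530,410),(380,96),(166,463)])/4+[172,128]
f=lambda p:np.ravel([(proj(K,P,fx(p,a))-u) for a,u in zip(F,U)])
r=least_squares(f,[.508,.106,.3]);p=r.x;print(p,np.degrees(p[2]),r.fun.reshape(-1,2))
np.save('p.npy',p)
from tgt import move
for s in(1,-1): print(fx(p,(.035*s,0,.1)))
print(fx(p,(.1,-.107,.06)))
g=fx(p,(.0,0,.25));print(g)
for y in(0,90):move(g,np.degrees(p[2])+y)
E
```

```text
[0.5066 0.1052 0.3138] 17.97975062973105 [[-0.9373 -0.7873]
 [-0.7768 -0.8674]
 [-0.418   0.6507]
 [ 0.0366  1.2082]
 [ 1.1369 -0.6786]
 [ 0.8164  0.3681]]
[0.5399 0.116  0.1   ]
[0.4733 0.0944 0.1   ]
[0.6347 0.0343 0.06  ]
[0.5066 0.1052 0.25  ]
shift [-419.0908 -246.4187  -19.0339] turn options [np.float64(-42.149001060699845), np.float64(137.85099893930015), np.float64(317.85099893930015)] q6 90.00225673420907
shift [-419.0908 -246.4187  -19.0339] turn options [np.float64(-132.14900106069985), np.float64(47.850998939300155), np.float64(227.85099893930015)] q6 90.00225673420907
```

Request:
send_rows:
  targets: "-60 -35 0 6 255;-120 -70 0 12 255;-180 -106 0 18 255;-240 -141 -10 24 255;-300 -176 -10 32 255;-360 -212 -15 40 255;-419 -246 -19 47.9 255;-419 -246 -19 47.9 255;-419 -246 -19 47.9 255;-419 -246 -19 47.9 255;-419 -246 -19 47.9 255"

```text
time: 1.48
ee_pos: [0.5062, 0.1067, 0.2502]
tcp_rot: [-180.0, -0.0, 108.0]
wrist_force: [-0.4, 0.7, -0.5]
opening: -0.0002
grasp_force: 0.0
```

```bash
python3 - <<'E'
from h import *
o=bot.get_obs();im=camera('wrist');K,P=cam('wrist',o);cv2.imwrite('pics/w1.png',im)
p=np.load('p.npy');print(o['ee_pos'],o['tcp_rot'],o['q'],o['wrist_force'])
for f in [(.06,.05,.09),(.06,-.05,.09),(-.06,.05,.09),(-.06,-.05,.09),(.1,-.107,.069),(0,0,.1)]:
    u=proj(K,P,fx(p,f));print(f,u);cv2.circle(im,tuple(int(t) for t in u),4,(0,0,255),1)
s=cv2.resize(cv2.imread('pics/scene0.png')[200:290,210:350],None,fx=4,fy=4,interpolation=2)
v=np.zeros((420+360,560,3),np.uint8);v[:420]=im;v[420:]=s
cv2.imwrite('pics/w1m.png',cv2.resize(v,(430,600),interpolation=cv2.INTER_AREA));cv2.imwrite('pics/w1c.png',im);cv2.imwrite('pics/s1.png',s)
E
```

```text
[0.5062 0.1067 0.2502] [-179.9925   -0.0081  108.0108] [11.8961  0.9493  7.9997 97.0588  0.0073 83.8852] [-0.3547  0.6804 -0.4727]
(0.06, 0.05, 0.09) [336.9312 145.1384]
(0.06, -0.05, 0.09) [331.8573 241.3737]
(-0.06, 0.05, 0.09) [213.5707 145.0059]
(-0.06, -0.05, 0.09) [218.5855 241.2826]
(0.1, -0.107, 0.069) [360.3362 280.253 ]
(0, 0, 0.1) [275.2227 197.4992]
```

View pics/w1c.png

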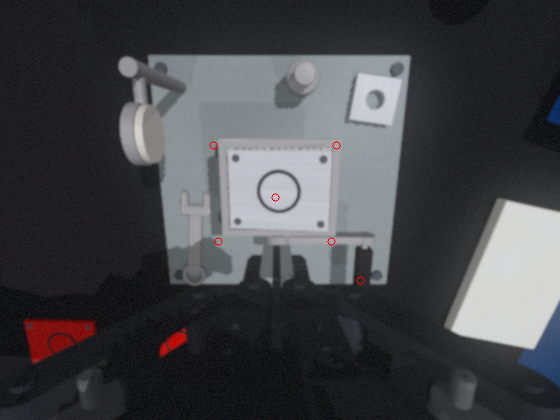

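View pics/s1.png

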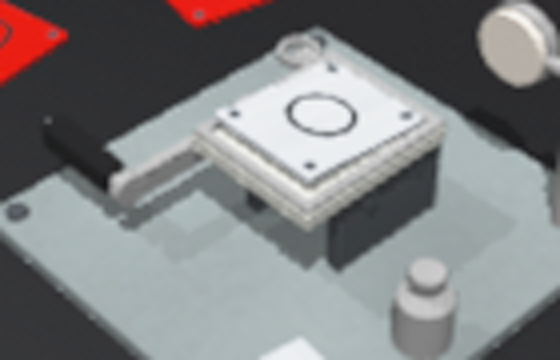

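The wrist view shows the stage corners near (219,140), (339,140), (336,235) and (222,234), about 5 px from my prediction. The base corners are at (149,55), (410,55), (387,285) and (170,285), and the grip is near (363,262). I'll refit with these and check the plate's slope from its four screw holes.

```bash
python3 - <<'E'
from h import *
o=bot.get_obs();K,P=cam('wrist',o);im=cv2.imread('pics/w1.png');g=cv2.cvtColor(im,cv2.COLOR_BGR2GRAY)
B=[(.15,.145,.012),(-.15,.145,.012),(-.15,-.145,.012),(.15,-.145,.012)]
U=np.array([(410,55),(149,55),(170,285),(387,285)],float)
f=lambda p:np.ravel([(proj(K,P,fx(p,a))-u) for a,u in zip(B,U)])
r=least_squares(f,np.load('p.npy'));pw=r.x;print('wrist fit',pw,np.degrees(pw[2]),r.fun)
pt=np.load('p.npy');print('top',pt)
H=[]
for u,v in [(323,159),(236,158),(238,221),(320,223)]:
    w=255-g[v-6:v+7,u-6:u+7].astype(float);w=np.clip(w-np.median(w)-15,0,None);yy,xx=np.mgrid[-6:7,-6:7]
    H.append((u+(w*xx).sum()/w.sum(),v+(w*yy).sum()/w.sum()))
H=np.array(H);print(H)
S=[(1,1),(-1,1),(-1,-1),(1,-1)]
def fp(q): # cx,cy (fixture), z, slope_x, a, b
    return np.ravel([proj(K,P,fx(pw,(q[0]+sx*q[3]*np.cos(q[2]),q[1]+sy*q[4],.0985+sx*q[3]*np.sin(q[2]))))-h for (sx,sy),h in zip(S,H)])
r=least_squares(fp,[0,0,0,.042,.032]);print('plate cx cy slope a b',r.x,r.fun)
for w,(z) in (((219,140),.09),((339,140),.09),((336,235),.09),((222,234),.09)): print(ray(K,P,w,z))
from tgt import *
E
```

```text
wrist fit [0.5109 0.1069 0.3143] 18.005532359792074 [ 1.3385  0.5176 -1.5439  0.2103  0.5713 -0.411  -0.3188 -0.3193]
top [0.5066 0.1052 0.3138]
[[322.9241 158.9751]
 [235.1848 157.7418]
 [237.2402 221.0311]
 [320.255  223.8924]]
plate cx cy slope a b [-0.0016  0.0057  0.1118  0.0422  0.0322] [ 0.0024 -0.0623 -0.0556  0.0662  0.0588 -0.0252 -0.0025  0.0225]
[0.4379 0.1405 0.09  ]
[0.5484 0.1766 0.09  ]
[0.5808 0.0843 0.09  ]
[0.4662 0.0482 0.09  ]
```

The slope is +0.112, so the fixture's +x end is the propped one, and the aluminium plate is confirmed as the cover. My fixture estimate is (0.509, 0.109) at 18°. Next I move above the press point.

Request:
send_rows:
  targets: "1 38 40 0 255;1 38 90 0 255;1 38 125 0 255;1 38 138 0 255;1 38 138 0 255;1 38 138 0 255;1 38 138 0 255"

```text
time: 2.4
ee_pos: [0.5432, 0.1187, 0.1139]
tcp_rot: [179.9, 0.0, 107.9]
wrist_force: [-0.1, 0.5, 0.4]
opening: -0.0002
grasp_force: 0.0
```

Request:
send_rows:
  targets: "0 0 2 0 255;0 0 4 0 255;0 0 6 0 255;0 0 8 0 255;0 0 9 0 255;0 0 10 0 255;0 0 11 0 255;0 0 12 0 255;0 0 12 0 255;0 0 12 0 255"

```text
time: 3.65
ee_pos: [0.5427, 0.1185, 0.1003]
tcp_rot: [180.0, 0.0, 107.9]
wrist_force: [1.6, 0.8, 3.3]
opening: -0.0004
grasp_force: 1.4
```

Request:
send_rows:
  targets: "0 0 1 0 255;0 0 2 0 255;0 0 3 0 255;0 0 4 0 255;0 0 5 0 255;0 0 5 0 255;0 0 5 0 255"

```text
time: 4.53
ee_pos: [0.5424, 0.1185, 0.0952]
tcp_rot: [-180.0, -0.0, 107.9]
wrist_force: [2.4, 0.1, 3.9]
opening: 0.0001
grasp_force: 1.4
```

Request:
send_rows:
  targets: "0 0 0.5 0 255;0 0 1 0 255;0 0 1.5 0 255;0 0 2 0 255;0 0 2 0 255;0 0 2 0 255"

```text
time: 5.28
ee_pos: [0.5426, 0.1185, 0.0939]
tcp_rot: [180.0, 0.0, 107.9]
wrist_force: [-0.5, -0.5, 7.9]
opening: -0.0002
grasp_force: 4.3
```

Request:
send_rows:
  targets: "0 0 0.5 0 255;0 0 1 0 255;0 0 1 0 255;0 0 1 0 255;0 0 1 0 255"

```text
time: 5.9
ee_pos: [0.5426, 0.1185, 0.0939]
tcp_rot: [179.9, 0.0, 107.9]
wrist_force: [-2.3, -0.6, 15.2]
opening: 0.0003
grasp_force: 7.5
```

Request:
send_rows:
  targets: "0 0 -10 0 255;0 0 -40 0 255;-10 20 -90 0 255;-30 55 -140 0 0;-30 55 -140 0 0;-30 55 -140 0 0;-30 55 -140 0 0;-30 55 -140 0 0"

```text
time: 6.9
ee_pos: [0.6032, 0.1069, 0.2314]
tcp_rot: [-179.9, -0.0, 108.0]
wrist_force: [-0.1, -0.3, 0.1]
opening: 0.0856
grasp_force: 0.0
```

```bash
python3 - <<'E'
from h import *
o=bot.get_obs();im=camera('wrist');K,P=cam('wrist',o);cv2.imwrite('pics/w2.png',im);print(o['ee_pos'],o['tcp_rot'],o['wrist_force'])
p=[.509,.109,.3142]
for f in [(.1,-.107,.069),(.1,-.075,.069),(.1,-.139,.069),(0,0,.094)]:
    u=proj(K,P,fx(p,f));print(f,u);cv2.circle(im,tuple(int(t) for t in u),3,(0,0,255),1)
cv2.imwrite('pics/w2c.png',im)
E
```

```text
[0.6032 0.1069 0.2314] [-179.8984   -0.0143  107.953 ] [-0.0916 -0.3274  0.1086]
(0.1, -0.107, 0.069) [285.8709 261.678 ]
(0.1, -0.075, 0.069) [286.116  233.9314]
(0.1, -0.139, 0.069) [285.638  288.0453]
(0, 0, 0.094) [178.4628 166.1042]
```

View pics/w2c.png

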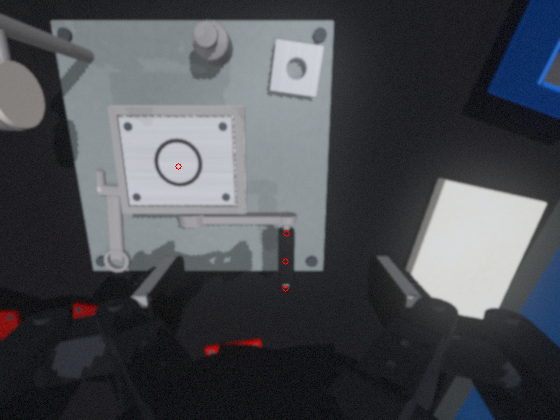

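The wrist view shows the plate's ring at (178,162), 4 px from the prediction, and the plate now looks flat in its nest. The grip spans rows 228–290 around column 287, matching the prediction within about 3 mm. I'll check the slope, then descend over the grip.

```bash
python3 - <<'E'
from h import *
o=bot.get_obs();K,P=cam('wrist',o);g=cv2.cvtColor(cv2.imread('pics/w2.png'),cv2.COLOR_BGR2GRAY)
pw=[.509,.109,.3142];H=[]
for u,v in [(236,125),(128,127),(136,197),(233,197)]:
    w=255-g[v-6:v+7,u-6:u+7].astype(float);w=np.clip(w-np.median(w)-15,0,None);yy,xx=np.mgrid[-6:7,-6:7]
    H.append((u+(w*xx).sum()/w.sum(),v+(w*yy).sum()/w.sum()))
print(H)
S=[(1,1),(-1,1),(-1,-1),(1,-1)]
fp=lambda q:np.ravel([proj(K,P,fx(pw,(q[0]+sx*.042*np.cos(q[2]),q[1]+sy*.032,q[3]+sx*.042*np.sin(q[2]))))-h for (sx,sy),h in zip(S,H)])
r=least_squares(fp,[0,0,0,.094]);print('cx cy slope z',r.x,r.fun)
E
```

```text
[(np.float64(233.0), np.float64(126.0)), (np.float64(127.43460898502497), np.float64(126.1440931780366)), (np.float64(136.24848268475546), np.float64(196.69725098179222)), (np.float64(228.27076411960132), np.float64(196.98338870431894))]
cx cy slope z [ 0.0064  0.0041 -0.1117  0.1024] [-4.4566 -0.837   0.5865 -0.9436  0.9255  2.2552  3.1382 -0.4005]
```

Request:
send_rows:
  targets: "-30 5 0 0 0;-60 10 20 0 0;-79 13 60 0 0;-79 13 110 0 0;-79 13 150 0 0;-79 13 180 0 0;-79 13 191 0 0;-79 13 191 0 0;-79 13 191 0 0;-79 13 191 0 0"

```text
time: 8.2
ee_pos: [0.6416, 0.0358, 0.0427]
tcp_rot: [179.9, 0.0, 107.9]
wrist_force: [0.2, -0.1, -1.7]
opening: 0.0851
grasp_force: 0.0
```

Two hole windows caught the plate's edge, so I'll redo the slope from the saved picture with tighter windows before gripping.

```bash
python3 - <<'E'
from h import *
o=dict(ee_pos=np.array([.6032,.1069,.2314]),tcp_rot=[-179.898,-.0143,107.953])
K,P=cam('wrist',o);g=cv2.cvtColor(cv2.imread('pics/w2.png'),cv2.COLOR_BGR2GRAY)
_,lab,st,ce=cv2.connectedComponentsWithStats((g[110:212,115:245]<110).astype(np.uint8))
print([(np.round(c+[115,110],2),s[4]) for c,s in zip(ce,st) if 8<s[4]<150])
H=[]
for u,v in [(231,126),(128,127),(136,197),(228,197)]:
    best=min(((ce[i]+[115,110]) for i in range(1,len(ce)) if 8<st[i][4]<150),key=lambda c:np.hypot(*(c-[u,v])));H.append(best)
pw=[.509,.109,.3142];S=[(1,1),(-1,1),(-1,-1),(1,-1)]
fp=lambda q:np.ravel([proj(K,P,fx(pw,(q[0]+sx*.042*np.cos(q[2]),q[1]+sy*.032,q[3]+sx*.042*np.sin(q[2]))))-h for (sx,sy),h in zip(S,H)])
r=least_squares(fp,[0,0,0,.094]);print(H,'cx cy slope z',r.x,r.fun)
E
```

```text
[(array([127.53, 126.19]), np.int32(32)), (array([222.41, 126.26]), np.int32(27)), (array([136.14, 196.67]), np.int32(21)), (array([225.38, 196.76]), np.int32(21))]
[array([222.4074, 126.2593]), array([127.5312, 126.1875]), array([136.1429, 196.6667]), array([225.381 , 196.7619])] cx cy slope z [-0.0001  0.0032  0.0018  0.0942] [-0.1207 -0.0593 -0.0692  0.0425  0.0995  0.0416  0.1023 -0.0236]
```

The slope is 0.002 rad, so the plate is level. Now I grip the sleeve.

Request:
send_rows:
  targets: "0 0 0 0 120;0 0 0 0 200;0 0 0 0 255;0 0 0 0 255;0 0 0 0 255;0 0 0 0 255;0 0 0 0 255;0 0 0 0 255"
  newtons: 40

```text
time: 9.2
ee_pos: [0.6376, 0.0347, 0.0411]
tcp_rot: [-179.6, -0.0, 107.9]
wrist_force: [-17.7, -5.1, 9.8]
opening: 0.0173
grasp_force: 44.4
```

Request:
send_rows:
  targets: "0 -2 0 0 255;0 -4 0 0 255;0 -4 0 0 255;0 -4 0 0 255"

```text
time: 9.7
ee_pos: [0.6374, 0.0345, 0.0415]
tcp_rot: [180.0, 0.0, 107.9]
wrist_force: [0.8, -0.3, 2.0]
opening: 0.0172
grasp_force: 43.5
```

Request:
send_rows:
  targets: "0 -0.4 -8.7 0 255;0 -1.5 -17.4 0 255;0 -3.4 -25.9 0 255;0 -6 -34.2 0 255;0 -9.4 -42.3 0 255;0 -13.4 -50 0 255;0 -18.1 -57.4 0 255;0 -23.4 -64.3 0 255;0 -29.3 -70.7 0 255;0 -29.3 -70.7 0 255;0 -29.3 -70.7 0 255"

```text
time: 11.08
ee_pos: [0.6101, 0.0257, 0.1119]
tcp_rot: [179.9, 0.0, 107.9]
wrist_force: [5.9, 1.6, -1.2]
opening: 0.0175
grasp_force: 43.3
```

Request:
send_rows:
  targets: "0 -6.4 -5.9 0 255;0 -13.3 -11.2 0 255;0 -20.7 -15.9 0 255;0 -28.4 -19.9 0 255;0 -36.5 -23.3 0 255;0 -44.8 -25.9 0 255;0 -53.3 -27.8 0 255;0 -62 -28.9 0 255;0 -70.7 -29.3 0 255;0 -70.7 -29.3 0 255;0 -70.7 -29.3 0 255;0 -70.7 -29.3 0 255"

```text
time: 12.58
ee_pos: [0.5429, 0.0039, 0.1417]
tcp_rot: [179.9, 0.0, 107.9]
wrist_force: [4.9, 2.4, 3.4]
opening: 0.0172
grasp_force: 43.8
```

```bash
python3 - <<'E'
from h import *
o=bot.get_obs();im=camera('wrist');cv2.imwrite('pics/w3.png',im);cv2.imwrite('pics/s3.png',camera('scene'))
print(o['ee_pos'],o['wrist_force'],o['opening'],o['grasp_force'])
d=o['ee_pos']-[.6374,.0345,.0415];a=.3138
t=d[0]*np.cos(a)+d[1]*np.sin(a);print('along x',t,'y',-d[0]*np.sin(a)+d[1]*np.cos(a),'z',d[2],'angle',np.arctan2(d[2],.1+t))
cv2.imwrite('pics/s3c.png',cv2.resize(cv2.imread('pics/s3.png')[150:300,190:370],None,fx=4,fy=4,interpolation=2))
E
```

```text
[0.5429 0.0039 0.1417] [4.896  2.3525 3.3606] 0.017249296633075843 43.81185472011566
along x -0.09931538112371886 y 0.00010564223383959653 z 0.10022738852994112 angle 1.5639657763934445
```

View pics/s3c.png

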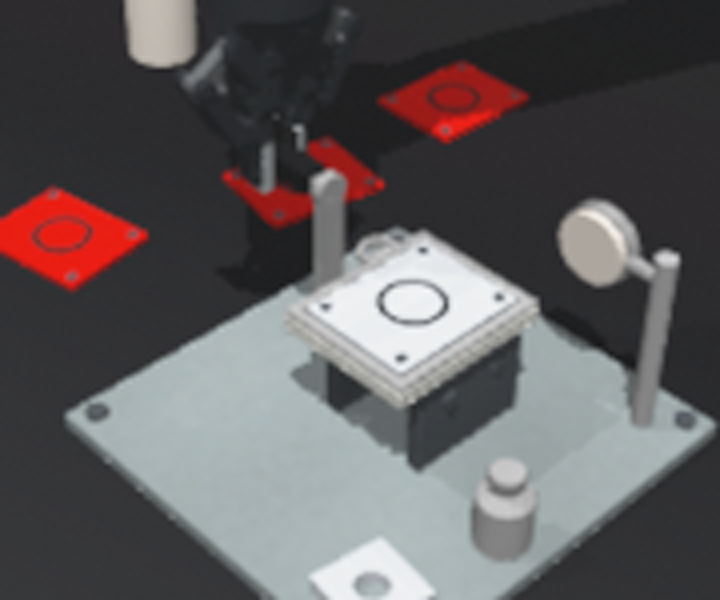

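View pics/w3.png

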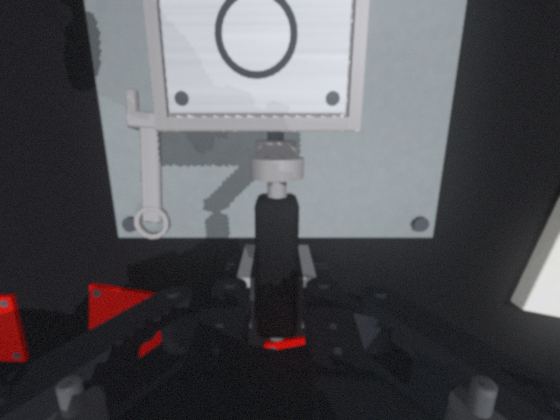

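The scene crop shows the lever bar vertical at (328,230) with the sleeve pinched, the plate level on the raised stage, and the weight, flange and wrench undisturbed. The wrist view shows the grip at (276,265) centred between the pads. The computed lever angle is 1.564 rad. I'll hold briefly and hand the job in.

Request:
send_rows:
  targets: "0 0 0 0 255;0 0 0 0 255;0 0 0 0 255;0 0 0 0 255;0 0 0 0 255;0 0 0 0 255"

```text
time: 13.42
ee_pos: [0.543, 0.004, 0.1417]
tcp_rot: [179.9, 0.0, 107.9]
wrist_force: [4.4, 2.2, 3.7]
opening: 0.0176
grasp_force: 43.8
```

```bash
python3 -c "
from workcell import ticket,bot
o=bot.get_obs();print(o['ee_pos'],o['wrist_force'],o['grasp_force'],o['qd'])
print(ticket.job_done())"
```

```text
[0.54295363 0.00396931 0.14173889] [4.42270466 2.17826023 3.66827953] 43.81886422634125 [-0.03852584  0.0405847  -0.05127797 -0.13379791 -0.00164351  0.00767429]
the job is handed in; nothing more can be done
None
```

I pressed the cover plate level (measured slope about 0.002 rad), swung the lever to about 1.56 rad and handed the job in at about 13.4 s with the grip still held; no bystander was seen to move, and no verdict came back.

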